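# Open the sugar box to its stop and put the sugar jar away

### The arm

A 6-joint arm with a two-finger parallel gripper is mounted at the origin on the work surface. World frame = base frame: x ahead of the robot, y to its left, z up, the work surface at z = 0. Lengths are in m, angles in rad, forces in N, time in s.
With the tool pointing down it reaches from about 0.35 to 1 m from the base axis. Payload 7.1 kg.
Tool frame: the origin (TCP) lies at the very end of the fingers, on their centre line; the grasp point (between the pads) lies 19 mm behind it; y points along the fingers, z is the direction in which the jaws open and shut, and the axes are right-handed (so a half turn about y gives the same grasp; the last joint's range is limited). The gripper opens to 85 mm and grips with 20 to 120 N. Pads are 22 mm wide; open, the fingers measure 114 mm over their backs; the gripper's body (76 mm by 85 mm) begins 54 mm behind the grasp point. The pads swing forward as they close: fully open they stand 13 mm farther back than shut.
Start: joints at [-1.226, 0.423, 1.63, -0, 1.089, -0.019], TCP at [0.222, -0.584, 0.231] pointing down, gripper open.
Joint ranges: [-3, 3], [-0.9, 2.11], [0.09, 2.58], [-1.31, 4.45], [0.11, 2.69], [-2.54, 2.54]. Speed limits (rad/s): [2.39, 2.39, 3.01, 3.14, 3.14, 3.14].

### API

Orientations are given as a 3x3 rotation matrix whose columns are the frame's x, y, z axes.
In Python, from cell import r, vision gives the robot as it stands. The module is installed in compiled form; this text tells all that it offers.
- The arm moves only by the tool carry_out, never from a script. Its argument "rows" is a list that holds one entry, the list of rows, each a list of 5 numbers: the finger opening in mm, from 0 to 85.4, then the shift along the tool's x, y, z in mm, then the turn about the tool's y in rad. In form: [[[hand, tx, ty, tz, turn], ...]]. A call has exactly 8 rows; each row shifts and turns the commanded pose from where the row before left it, along the tool's axes as they then stand; what a row does not reach is not made up. A row lasts 1/10 s, in which the tool goes at most 50 mm and 8.59 degrees, less where a joint would pass 70% of its speed; a pose out of reach is approached as far as the arm can. A call with a gripper value outside its range is refused whole. The fingers move at their own pace and stop on an object; "grip_force" is the grip in N (left out, the last holds). Time passes only in rows, so rows that do not move let the fingers close, or fill a call up. It gives the time, the measured TCP pose, the force and the opening at its end, in the units of the state.
- r.observe(): the state, without advancing time (a new reading comes with each control period).
- vision.grab_frame(name): name is "side" or "top"; returns the picture (384x512x3 uint8, blue, green, red); there is no depth.
- vision.camera_params(name): a dict with "mtx" (3x3 intrinsics, pixels), "distortion" ([k1, k2, p1, p2, k3] as OpenCV has them; the pictures are not rectified), "rvec" (rotation vector, rad) and "tvec" (3), from world to camera coordinates, as OpenCV has them. Camera axes: x right, y down, z forward; pixel columns grow to the right and rows downward; lengths in m; the calibration is good to about 2 mm. A picture is of the moment at which its call begins. camera_params takes no time and is no camera call.
- r.hand_in(): hands the job in, once; it reports no verdict.
The state is a dict: "time": time; "qpos": joint angles; "dq": joint speeds; "effort": joint torques, N m; "eef_pos": TCP position; "eef_rot": TCP orientation; "contact_force": force on the tool from outside, world axes, zero at the start; "wrist_torque": the same for the moment, N m; "gripper_width": finger opening in m.
Only numpy, scipy, OpenCV 4.12 (cv2) and the standard library are available. Lean on these libraries where they do the work, as an engineer would, in place of code of your own. Each camera call takes 0.05 s, during which the arm holds its last target.

### The job

Put the sugar jar away: swing the steel box's lid all the way back by its red handle until it comes up against its stop, feeling for the stop rather than forcing it, and let go so that the lid stays resting on the stop. Then stand the jar upright on the floor of the box, set down gently. Leave the lid open against its stop, and do not disturb the mortar or the bowl.

Things in the scene. Friction and masses are not known exactly. Their poses are not given: they have to be found in the camera images.
- box: Open-topped brushed-steel box fixed to the cart top, 130 (x) by 220 (y) by 100 mm high outside, walls and floor 4 mm thick, its handle side facing the robot, yawed up to 0.3 rad. Origin: centre of its underside. Its x axis points from the handle side (front) to the hinge side (rear), y along the hinge, z up. Nothing is inside it.
- lid: Steel lid of the box, 132 by 220 by 6 mm, 0.3 kg, which turns on a hinge along the box's rear top edge. Origin: on the hinge axis at the middle of its length; when shut its axes are parallel to the box's and the lid reaches from the origin towards -x. It carries the red handle.
- hinge (a joint): Opening angle of the lid in rad: 0 shut, pi/2 upright, more as it leans back to the rear. The hinge is stiff (about 0.45 N m of friction, 2.4 N at the handle while moving, little felt once the hand stops), so the lid stays where it is left. It starts at 0 to 0.35. The stop lies somewhere from 1.55 to 2.0, set differently each time, and no reading tells where.
- hinge_axis (a point): Point on the hinge axis (which runs along the box's y) at the middle of the box's rear top edge: 65 mm behind the box's centre, 100.5 mm above its underside. It does not move with the lid.
- lid_bar (a point): Middle of the red round handle bar, 12 mm thick and 100 mm long, parallel to the hinge, 192 mm from the hinge axis. It is the cross-piece of a U-shaped handle that stands out from the lid's free edge in the lid's own plane; the clear gap between the bar and the lid's edge is 54 mm. In the lid's frame it lies at (-192, 0, 3) mm.
- stay: Blue round hinge housing, 150 mm across, 26 mm thick, fixed on the box's +y side around the hinge axis; it hides the rubber stop. Beyond first touch the rubber gives about 1 mm at the handle per newton; 10 N at the handle is too much, 4 to 7 N is right. So pressed and then let go, the lid stays resting on the rubber. Origin: same point as hinge_axis.
- jar: Closed amber glass sugar jar with a yellow cap, 50 mm in diameter, 70 mm high, about 0.15 to 0.3 kg, loose, standing on the cart top at one of three places beside the box (which of them differs). Origin: centre of its underside, z along its axis.
- jar_center (a point): Centre of the sugar jar, half-way up (35 mm above its underside).
- mortar: Bystander: grey stone mortar with a wooden pestle in it, 132 mm across, 110 mm high (pestle to 170 mm), 2.5 kg. Origin: centre of its underside.
- bowl: Bystander: aluminium bowl, 136 mm across, 50 mm high. Origin: centre of its underside.
Things that resemble listed ones, but are neither listed nor needed, are in the scene too. Several things look just like the jar: the one meant starts farthest to the robot's right.

How it is judged:
By the outcome, as a careful person would: the job done as asked, in the order asked, and still so for the second after the job is handed in, with the robot touching nothing.
It also fails if it takes over 72 s, if anything falls off the work surface, if the arm or the gripper's body presses on something with over 40 N, if the wrist force passes 120 N, or if a joint passes its speed limit or range.

## Working session

There is one attempt and no reset: what is moved stays moved. The work goes in short steps, Python scripts to look and compute and a tool call to move; the robot and the scene stay as the last step left them, time stands still between calls to the robot, and variables do not carry over. Pictures are saved under pics/ and viewed, and the job is handed in when it is done.

Besides the shell and the picture viewer there is one more tool, called after "Call:" by a JSON object that holds its "op" and its "data". carry_out: Moves the arm, as the interface text tells. Its arguments: {"type":"object","properties":{"rows":{"type":"array","items":{"type":"array","items":{"type":"array","items":{"type":"number"}}}},"grip_force":{"type":"number"}},"required":["rows"]}

```bash
mkdir -p pics; ls; python3 - <<'E'
from cell import r, vision
import cv2, numpy as np
for n in("side","top"):
    cv2.imwrite(f"pics/{n}0.png",vision.grab_frame(n)); p=vision.camera_params(n)
    print(n,{k:np.round(v,4).tolist() for k,v in p.items()})
    R=cv2.Rodrigues(np.array(p["rvec"],float))[0];print("C",-R.T@np.array(p["tvec"]).ravel())
o=r.observe();print({k:np.round(v,3).tolist() for k,v in o.items()})
E
```

```text
pics
side {'mtx': [[372.9831, 0.0, 261.17], [0.0, 372.9831, 193.168], [0.0, 0.0, 1.0]], 'distortion': [-0.0837, 0.0, 0.0, 0.0, 0.0], 'rvec': [0.411, -2.7914, 1.1225], 'tvec': [0.467, 0.1638, 1.0208]}
C [0.28142202 0.69821002 0.84865921]
top {'mtx': [[437.5522, 0.0, 265.5047], [0.0, 437.5522, 184.9316], [0.0, 0.0, 1.0]], 'distortion': [-0.0465, 0.0, 0.0, 0.0, 0.0], 'rvec': [2.1952, -2.2102, 0.0538], 'tvec': [-0.0181, 0.4948, 1.3025]}
C [ 0.43843949 -0.01335249  1.32258954]
{'time': 0.1, 'qpos': [-1.226, 0.424, 1.631, 0.0, 1.089, -0.019], 'dq': [-0.001, -0.002, -0.002, 0.001, -0.0, 0.0], 'effort': [-0.001, -55.843, -28.244, -0.0, 0.003, 0.0], 'eef_pos': [0.222, -0.584, 0.231], 'eef_rot': [[-0.935, -0.0, 0.356], [-0.356, 0.001, -0.935], [-0.0, -1.0, -0.001]], 'contact_force': [0.101, -0.171, 0.782], 'wrist_torque': [0.017, 0.002, 0.048], 'gripper_width': 0.085}
```

View pics/side0.png

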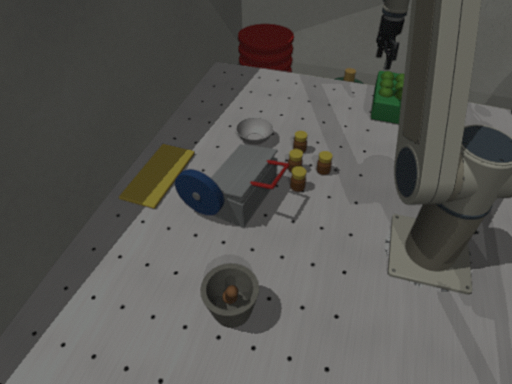

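View pics/top0.png

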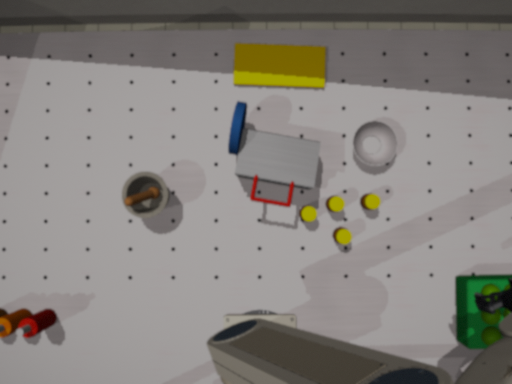

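```bash
cat > h.py <<'E'
import cv2, numpy as np, json
from cell import r, vision
P={n:vision.camera_params(n) for n in("side","top")}
def proj(n,X):
    p=P[n];return cv2.projectPoints(np.array(X,float).reshape(-1,3),np.array(p["rvec"],float),np.array(p["tvec"],float),np.array(p["mtx"],float),np.array(p["distortion"],float))[0].reshape(-1,2)
def ray(n,uv):
    p=P[n];R=cv2.Rodrigues(np.array(p["rvec"],float))[0];t=np.array(p["tvec"],float).ravel()
    q=cv2.undistortPoints(np.array([[uv]],float),np.array(p["mtx"],float),np.array(p["distortion"],float)).ravel()
    return -R.T@t, R.T@np.array([q[0],q[1],1.])
def atz(n,uv,z):
    C,d=ray(n,uv);return C+d*(z-C[2])/d[2]
def tri(a,b):
    C1,d1=ray("side",a);C2,d2=ray("top",b)
    A=np.array([d1,-d2]).T;s=np.linalg.lstsq(A,C2-C1,rcond=None)[0]
    p,q=C1+s[0]*d1,C2+s[1]*d2
    return (p+q)/2,np.linalg.norm(p-q)
def crop(src,out,x0,y0,x1,y1,k):
    im=cv2.imread(src)[y0:y1,x0:x1];cv2.imwrite(out,cv2.resize(im,None,fx=k,fy=k,interpolation=cv2.INTER_CUBIC))
E
python3 - <<'E'
from h import *
crop("pics/side0.png","pics/s0a.png",160,100,360,250,4)
crop("pics/top0.png","pics/t0a.png",220,90,420,240,4)
crop("pics/side0.png","pics/s0b.png",320,50,420,125,6)
E
```

```text
(no output)
```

View pics/s0a.png

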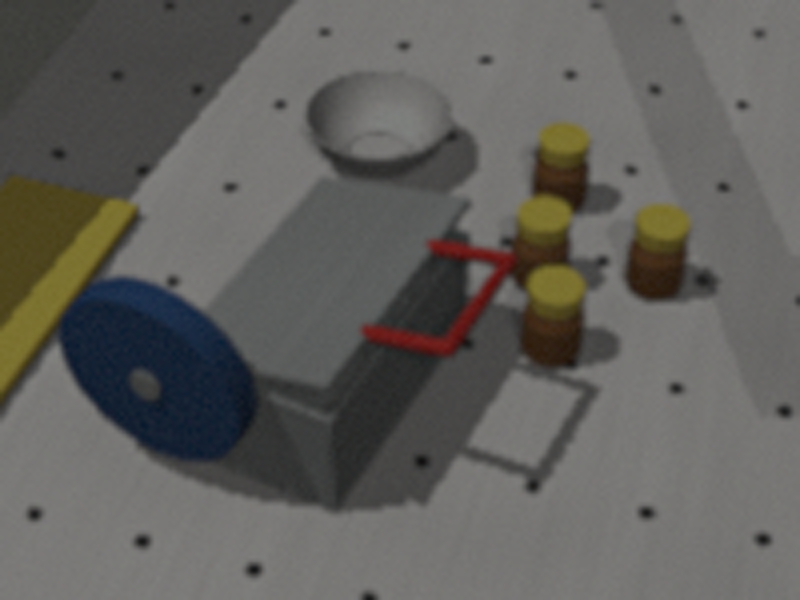

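View pics/t0a.png

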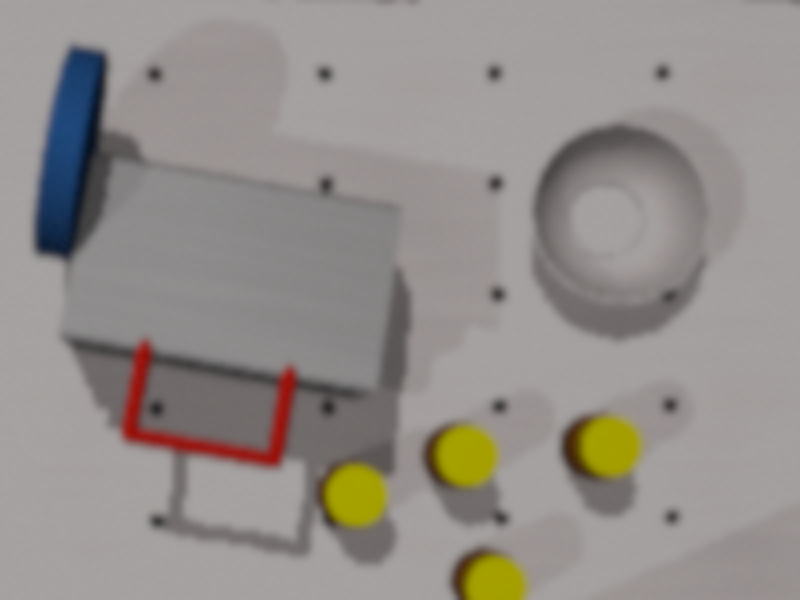

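View pics/s0b.png

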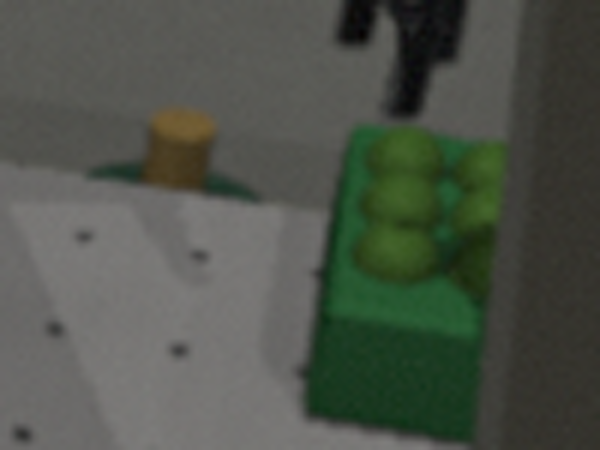

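```bash
cat > fit.py <<'E'
from h import *
from scipy.optimize import least_squares
def L(p,th): # lid frame -> box
    x,y,z=p;c,s=np.cos(th),np.sin(th)
    return np.array([65+x*c+z*s, y, 100.5-x*s+z*c])
def W(b,q):
    c,s=np.cos(q[2]),np.sin(q[2]);return np.array([q[0]+(c*b[0]-s*b[1])/1e3,q[1]+(s*b[0]+c*b[1])/1e3,b[2]/1e3])
E
python3 - <<'E'
from fit import *
obs=[("top",(-192,50,3),(252.5,198.7)),("top",(-192,-50,3),(289,205)),("side",(-192,50,3),(272.5,186.8)),("side",(-192,-50,3),(288,165.5)),
("top",(0,-110,6),(320,141.8)),("top",(-132,110,6),(236.2,174.2)),("side",(-132,110,6),(241.5,197)),("side",(-132,-110,6),(277,150.7)),("side",(0,-110,6),(240.5,145)),
("side","b",(243.8,226.5))]
def X(o,q): return W((-65,110,0),q) if o[1]=="b" else W(L(o[1],q[3]),q)
f=lambda q:np.concatenate([proj(o[0],X(o,q))[0]-o[2] for o in obs])
s=least_squares(f,[.55,0,0,.2],loss="soft_l1");q=s.x
print(q,np.round(s.fun.reshape(-1,2),1).tolist())
for n in("lid_bar",):
  print(W(L((-192,0,3),q[3]),q), W((65,0,100.5),q))
print("tri bar ends",tri((272.5,186.8),(252.5,198.7)),tri((288,165.5),(289,205)))
for t,sd in(((309,214),(298,172)),((336,203.5),(296,153)),((372,201.5),(301,135)),((343.5,236),(325,156))):
  print(atz("top",t,.07),tri(sd,t))
print("bowl",atz("top",(375,144),.05),"mortar",atz("top",(146,193),.11))
json.dump(q.tolist(),open("q.json","w"))
E
```

```text
[ 0.56490929 -0.05624173 -0.17684894  0.16861085] [[0.0, 0.1], [-0.1, 0.0], [-0.0, 0.9], [-0.4, 0.0], [0.7, -0.1], [-1.5, -0.6], [0.8, -0.3], [0.5, -1.3], [-0.5, -2.1], [0.2, 0.7]]
[ 0.44306602 -0.03446639  0.13567756] [ 0.62889548 -0.06767709  0.1005    ]
tri bar ends (array([0.45199119, 0.01472466, 0.13923213]), np.float64(0.00026632377858084764)) (array([ 0.43380788, -0.08413546,  0.13555053]), np.float64(0.001212728291597381))
[ 0.4080351  -0.14493822  0.07      ] (array([ 0.4099628 , -0.14535149,  0.06199742]), np.float64(0.004324882847166637))
[ 0.43747303 -0.22279597  0.07      ] (array([ 0.43717786, -0.22293724,  0.06951293]), np.float64(0.0006012699933228775))
[ 0.44240957 -0.32671277  0.07      ] (array([ 0.44267098, -0.32811905,  0.06418173]), np.float64(0.0004953189786914578))
[ 0.34441462 -0.24314544  0.07      ] (array([ 0.34432214, -0.24443488,  0.06253555]), np.float64(0.0009441854215613701))
bowl [ 0.61113163 -0.34363806  0.05      ] mortar [0.47018629 0.31117862 0.11      ]
```

In the top view there are four jar look-alikes, with caps at (309,214), (336,203), (343,236) and (372,201). The amber drum at side (349,73) is off the cart. The jar meant is the rightmost, at (372,201), and the crop confirms an amber jar with a yellow cap. It sits at about (0.442, -0.327).

First I turn the tool so the jaws open across the handle bar.

Call:
{"op": "carry_out", "data": {"rows": [[[40,0,0,0,-0.147],[40,0,0,0,-0.147],[40,0,0,0,-0.147],[40,0,0,0,-0.147],[40,0,0,0,-0.147],[40,0,0,0,-0.147],[40,0,0,0,-0.147],[40,0,0,0,0]]], "grip_force": 25}}

```text
time: 0.9
eef_pos: [0.2223, -0.5838, 0.2309]
eef_rot: [[-0.176, -0.0, 0.984], [-0.984, 0.001, -0.176], [-0.001, -1.0, -0.0]]
contact_force: [-0.6, 0.9, 0.7]
gripper_width: 0.0401
```

```bash
cat > goto.py <<'E'
from h import *
def rel(target):
    o=r.observe();R=np.array(o["eef_rot"]);p=np.array(o["eef_pos"])
    return np.round(R.T@(np.array(target)-p)*1000,1)
def st():
    o=r.observe();R=np.array(o["eef_rot"])
    print(round(o["time"],2),"p",np.round(o["eef_pos"],4),"F",np.round(o["contact_force"],2),"w",round(o["gripper_width"],4),"zyaw",round(float(np.arctan2(R[1,2],R[0,2])),4),"q",np.round(o["qpos"],2))
E
python3 - <<'E'
from goto import *
st();print(rel([.443,-.0345,.2]))
E
```

```text
0.9 p [ 0.2223 -0.5838  0.2309] F [-0.55  0.89  0.66] w 0.0401 zyaw -0.1768 q [-1.23  0.42  1.63  0.    1.09 -1.05]
[-579.5   31.3  120.7]
```

Call:
{"op": "carry_out", "data": {"rows": [[[40,-36,0,7.5,0],[40,-36,0,7.5,0],[40,-36,0,7.5,0],[40,-36,0,7.5,0],[40,-36,0,7.5,0],[40,-36,0,7.5,0],[40,-36,0,7.5,0],[40,-36,0,7.5,0]]]}}

```text
time: 1.7
eef_pos: [0.3327, -0.3098, 0.2313]
eef_rot: [[-0.182, 0.0, 0.983], [-0.983, 0.0, -0.182], [-0.0, -1.0, 0.0]]
contact_force: [0.2, 0.2, 0.5]
gripper_width: 0.0398
```

Call:
{"op": "carry_out", "data": {"rows": [[[40,-36,0,7.5,0],[40,-36,0,7.5,0],[40,-36,0,7.5,0],[40,-36,0,7.5,0],[40,-36,0,7.5,0],[40,-36,0,7.5,0],[40,-36,7,7.5,0],[40,0,0,0,0]]]}}

```text
time: 2.5
eef_pos: [0.4295, -0.0695, 0.2238]
eef_rot: [[-0.177, -0.0, 0.984], [-0.984, 0.001, -0.177], [-0.001, -1.0, -0.0]]
contact_force: [0.7, 0.2, 0.1]
gripper_width: 0.0398
```

```bash
python3 - <<'E'
from goto import *
cv2.imwrite("pics/s1.png",vision.grab_frame("side"));cv2.imwrite("pics/t1.png",vision.grab_frame("top"))
crop("pics/s1.png","pics/s1a.png",160,80,360,230,4);crop("pics/t1.png","pics/t1a.png",200,90,400,240,4)
st();print(rel([.443,-.0345,.117]))
E
```

```text
2.6 p [ 0.4286 -0.072   0.2241] F [ 0.72 -0.77 -0.5 ] w 0.0397 zyaw -0.1785 q [-0.19  0.15  2.04 -0.    0.95 -0.01]
[-39.5 107.1   7.6]
```

View pics/s1a.png

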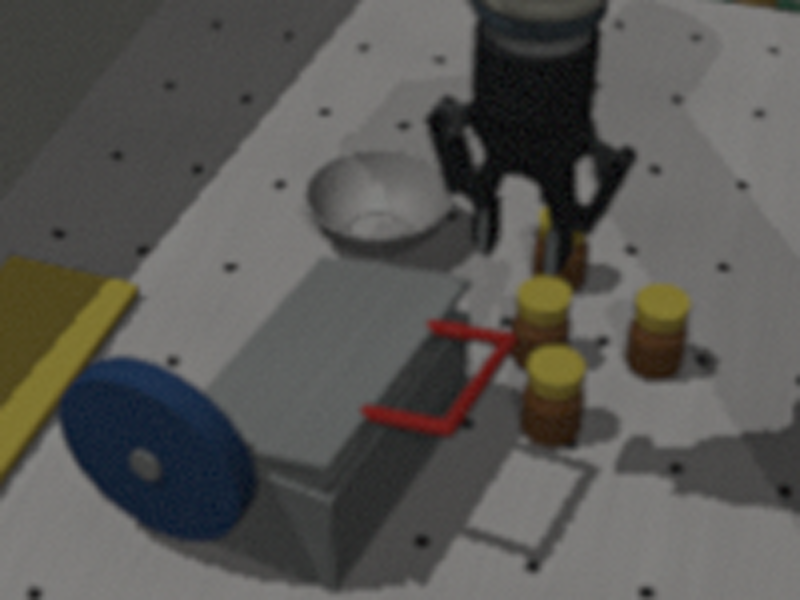

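View pics/t1a.png

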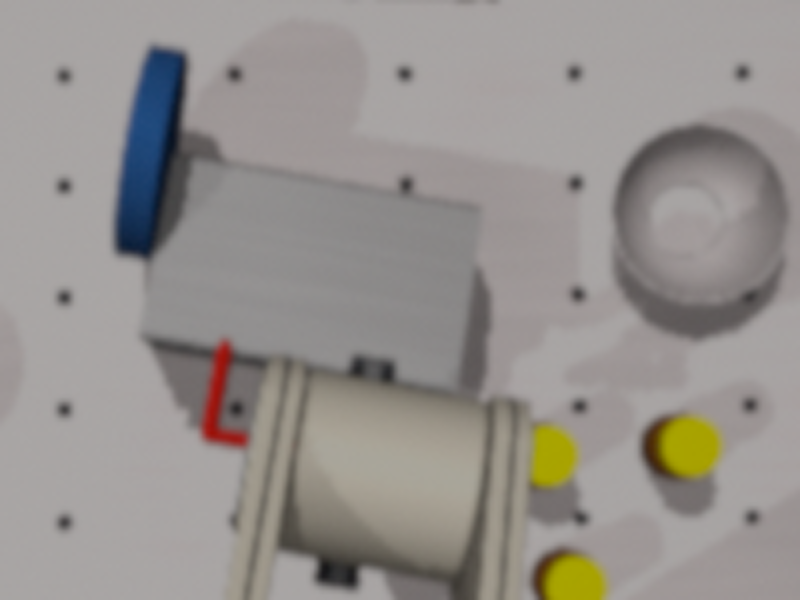

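The side crop shows the gripper with both fingers upright, about 40 mm off the middle of the bar along the hinge direction. The bar runs from (450,425) to (512,340) in the crop and nothing is in the way. Next I shift over, descend and grip.

Call:
{"op": "carry_out", "data": {"rows": [[[40,-20,0,4,0],[40,-20,0,4,0],[40,0,27,0,0],[40,0,27,0,0],[40,0,27,0,0],[40,0,20,0,0],[40,0,6,0,0],[40,0,0,0,0]]]}}

```text
time: 3.4
eef_pos: [0.4431, -0.0354, 0.1169]
eef_rot: [[-0.179, -0.002, 0.984], [-0.984, 0.0, -0.179], [0.0, -1.0, -0.002]]
contact_force: [-0.2, 0.2, 0.2]
gripper_width: 0.0401
```

```bash
python3 - <<'E'
from goto import *
cv2.imwrite("pics/s2.png",vision.grab_frame("side"))
crop("pics/s2.png","pics/s2a.png",200,100,350,212,5)
st();print(rel([.443,-.0345,.117]))
E
```

```text
3.45 p [ 0.4438 -0.0353  0.1176] F [0.29 0.28 0.82] w 0.0401 zyaw -0.18 q [-0.11  0.35  2.09 -0.    0.69  0.07]
[-0.7  0.6 -0.9]
```

View pics/s2a.png

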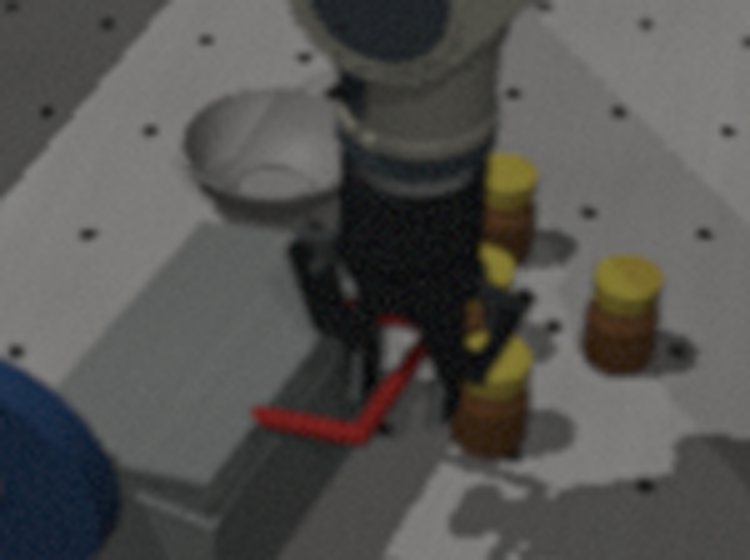

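The bar passes between the two fingers at about (410,370) in the crop, so I close on it.

Call:
{"op": "carry_out", "data": {"rows": [[[8,0,0,0,0],[8,0,0,0,0],[8,0,0,0,0],[8,0,0,0,0],[8,0,0,0,0],[8,0,0,0,0],[8,0,0,0,0],[8,0,0,0,0]]], "grip_force": 25}}

```text
time: 4.25
eef_pos: [0.4437, -0.0346, 0.1173]
eef_rot: [[-0.177, 0.0, 0.984], [-0.984, -0.0, -0.177], [0.0, -1.0, 0.0]]
contact_force: [-2.3, -3.6, 1.8]
gripper_width: 0.011
```

```bash
python3 - <<'E'
from goto import *
from fit import *
st()
q=json.load(open("q.json"))
# tool-frame path: z=box x, y=down. bar centre at angle th; from th0 = fitted
th0=q[3]
b0=L((-192,0,3),th0)
for a in np.arange(th0,2.05,.1):
    b=L((-192,0,3),a); print(round(a,3),"ty",round(-(b[2]-b0[2]),1),"tz",round(b[0]-b0[0],1))
E
```

```text
4.25 p [ 0.4437 -0.0346  0.1173] F [-2.26 -3.63  1.76] w 0.011 zyaw -0.1779 q [-0.1   0.35  2.1  -0.    0.69  0.07]
0.169 ty -0.0 tz 0.0
0.269 ty -18.7 tz 4.5
0.369 ty -36.8 tz 10.8
0.469 ty -54.2 tz 18.8
0.569 ty -70.7 tz 28.6
0.669 ty -86.2 tz 40.0
0.769 ty -100.4 tz 52.8
0.869 ty -113.3 tz 67.1
0.969 ty -124.7 tz 82.5
1.069 ty -134.6 tz 99.0
1.169 ty -142.7 tz 116.4
1.269 ty -149.0 tz 134.5
1.369 ty -153.5 tz 153.2
1.469 ty -156.1 tz 172.2
1.569 ty -156.8 tz 191.4
1.669 ty -155.6 tz 210.5
1.769 ty -152.5 tz 229.4
1.869 ty -147.5 tz 248.0
1.969 ty -140.7 tz 265.9
```

The opening reads 11 mm, so the bar is held. Now I lift along the arc.

Call:
{"op": "carry_out", "data": {"rows": [[[8,0,-9.4,2,0],[8,0,-9.3,2.5,0],[8,0,-9.1,3,0],[8,0,-9,3.3,0],[8,0,-8.8,3.8,0],[8,0,-8.6,4.2,0],[8,0,-8.4,4.7,0],[8,0,-8.1,5.1,0]]]}}

```text
time: 5.05
eef_pos: [0.4737, -0.0402, 0.1891]
eef_rot: [[-0.177, 0.004, 0.984], [-0.984, -0.001, -0.177], [0.0, -1.0, 0.004]]
contact_force: [11.0, -5.9, -14.5]
gripper_width: 0.0111
```

```bash
python3 - <<'E'
from goto import *
from fit import *
st()
q=json.load(open("q.json"))
p=np.array(r.observe()["eef_pos"])+[0,0,.019];h=W((65,0,100.5),q)
d=p-h;u=np.array([np.cos(q[2]),np.sin(q[2])]);print("radius",np.hypot(d[:2]@u,d[2]),"th",np.arctan2(d[2],-d[:2]@u))
E
```

```text
5.05 p [ 0.4737 -0.0402  0.1891] F [ 10.99  -5.86 -14.48] w 0.0111 zyaw -0.1778 q [-0.11  0.26  1.99 -0.    0.88  0.07]
radius 0.19087114313546716 th 0.5990156593748024
```

Call:
{"op": "carry_out", "data": {"rows": [[[8,0,-7.2,6.4,0],[8,0,-7.1,6.8,0],[8,0,-7.3,6.2,0],[8,0,-6.9,6.6,0],[8,0,-6.6,7,0],[8,0,-6.3,7.3,0],[8,0,-5.9,7.6,0],[8,0,-5.5,7.8,0]]]}}

```text
time: 5.85
eef_pos: [0.5247, -0.0497, 0.2413]
eef_rot: [[-0.177, -0.005, 0.984], [-0.984, -0.0, -0.177], [0.001, -1.0, -0.005]]
contact_force: [-7.1, -4.5, 1.0]
gripper_width: 0.0111
```

Call:
{"op": "carry_out", "data": {"rows": [[[8,0,-5.1,8.1,0],[8,0,-4.8,8.4,0],[8,0,-4.3,8.6,0],[8,0,-3.8,8.8,0],[8,0,-3.4,9,0],[8,0,-2.9,9.1,0],[8,0,0,0,0],[8,0,0,0,0]]]}}

```text
time: 6.65
eef_pos: [0.5785, -0.0595, 0.2668]
eef_rot: [[-0.177, 0.001, 0.984], [-0.984, -0.001, -0.177], [0.001, -1.0, 0.002]]
contact_force: [-1.0, -5.3, 3.9]
gripper_width: 0.0112
```

Call:
{"op": "carry_out", "data": {"rows": [[[30,0,0,0,0],[30,0,0,0,0],[30,0,0,0,0],[30,0,0,0,0],[30,0,0,0,0],[30,0,0,0,0],[30,0,0,0,0],[30,0,0,0,0]]]}}

```text
time: 7.45
eef_pos: [0.5778, -0.0587, 0.2651]
eef_rot: [[-0.177, -0.0, 0.984], [-0.984, 0.0, -0.177], [-0.0, -1.0, -0.0]]
contact_force: [0.0, 0.1, -0.2]
gripper_width: 0.0302
```

```bash
python3 - <<'E'
from goto import *
from fit import *
st()
cv2.imwrite("pics/s3.png",vision.grab_frame("side"))
crop("pics/s3.png","pics/s3a.png",150,60,350,210,4)
q=json.load(open("q.json"))
p=np.array(r.observe()["eef_pos"])+[0,0,.019];h=W((65,0,100.5),q)
d=p-h;u=np.array([np.cos(q[2]),np.sin(q[2])]);print("radius",np.hypot(d[:2]@u,d[2]),"th",np.arctan2(d[2],-d[:2]@u))
for a in np.arange(1.25,2.0,.05):
    print(round(a,2), proj("side",W(L((-192,50,3),a),q)).round(1).ravel(),end=";")
E
```

```text
7.45 p [ 0.5778 -0.0587  0.2651] F [ 0.03  0.09 -0.15] w 0.0302 zyaw -0.1779 q [-0.12  0.32  1.7   0.    1.12  0.06]
radius 0.19078201271914733 th 1.2956724302548552
1.25 [226.9 129.6];1.3 [223.7 127.8];1.35 [220.5 126.1];1.4 [217.2 124.5];1.45 [214.  123.1];1.5 [210.8 121.9];1.55 [207.6 120.8];1.6 [204.4 119.9];1.65 [201.3 119.1];1.7 [198.3 118.5];1.75 [195.3 118.1];1.8 [192.4 117.8];1.85 [189.6 117.7];1.9 [186.9 117.8];1.95 [184.3 118. ];
```

View pics/s3a.png

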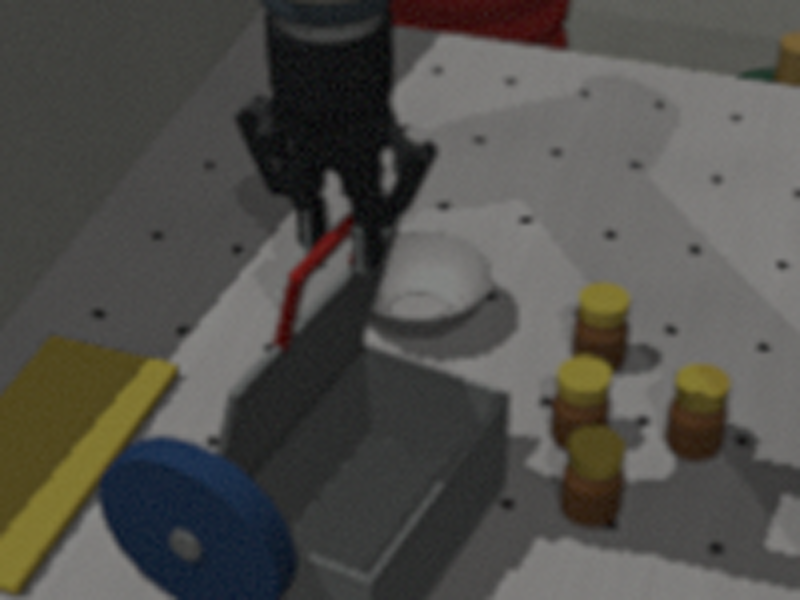

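The side crop shows the lid holding near upright, with the bar end at (295,278), which gives a hinge angle of about 1.28. The bar is loosely caged between the fingers. From here I push with the front finger only.

Call:
{"op": "carry_out", "data": {"rows": [[[30,0,-1,7,0],[30,0,-1,7,0],[30,0,-1,7,0],[30,0,-1,7,0],[30,0,-1,7,0],[30,0,-1,7,0],[30,0,0,6,0],[30,0,0,0,0]]]}}

```text
time: 8.3
eef_pos: [0.6262, -0.0674, 0.271]
eef_rot: [[-0.177, 0.001, 0.984], [-0.984, -0.0, -0.177], [-0.0, -1.0, 0.001]]
contact_force: [0.1, -0.8, -0.7]
gripper_width: 0.0299
```

Call:
{"op": "carry_out", "data": {"rows": [[[30,0,0,1,0],[30,0,0,1,0],[30,0,0,1,0],[30,0,0,1,0],[30,0,0,0,0],[30,0,0,0,0],[30,0,0,0,0],[30,0,0,0,0]]]}}

```text
time: 9.1
eef_pos: [0.6289, -0.0679, 0.2711]
eef_rot: [[-0.177, -0.0, 0.984], [-0.984, 0.0, -0.177], [-0.0, -1.0, -0.0]]
contact_force: [-2.9, 0.5, 1.0]
gripper_width: 0.0298
```

```bash
python3 - <<'E'
from goto import *
st()
cv2.imwrite("pics/s4.png",vision.grab_frame("side"))
crop("pics/s4.png","pics/s4a.png",150,60,350,210,4)
E
```

```text
9.1 p [ 0.6289 -0.0679  0.2711] F [-2.95  0.49  0.98] w 0.0298 zyaw -0.178 q [-0.13  0.39  1.58  0.    1.17  0.05]
```

View pics/s4a.png

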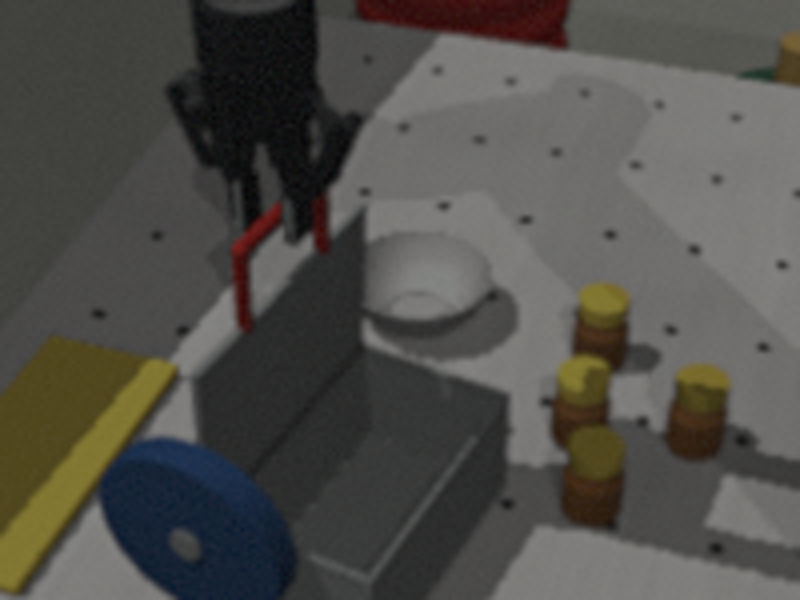

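The lid has reached about 1.51, with the bar end at (240,245) in the crop. I now feel forward in small steps, each followed by a hold.

Call:
{"op": "carry_out", "data": {"rows": [[[30,0,0,1,0],[30,0,0,1,0],[30,0,0,1,0],[30,0,0,0,0],[30,0,0,0,0],[30,0,0,0,0],[30,0,0,0,0],[30,0,0,0,0]]]}}

```text
time: 9.95
eef_pos: [0.6322, -0.0685, 0.2711]
eef_rot: [[-0.177, 0.0, 0.984], [-0.984, -0.0, -0.177], [-0.0, -1.0, 0.001]]
contact_force: [0.5, 0.7, -0.0]
gripper_width: 0.0297
```

Call:
{"op": "carry_out", "data": {"rows": [[[30,0,0,1,0],[30,0,0,1,0],[30,0,0,1,0],[30,0,0,1,0],[30,0,0,0,0],[30,0,0,0,0],[30,0,0,0,0],[30,0,0,0,0]]]}}

```text
time: 10.75
eef_pos: [0.636, -0.0692, 0.2711]
eef_rot: [[-0.177, 0.0, 0.984], [-0.984, -0.0, -0.177], [-0.0, -1.0, 0.0]]
contact_force: [-0.9, -0.3, 0.5]
gripper_width: 0.0299
```

Call:
{"op": "carry_out", "data": {"rows": [[[30,0,0,1,0],[30,0,0,1,0],[30,0,0,1,0],[30,0,0,1,0],[30,0,0,0,0],[30,0,0,0,0],[30,0,0,0,0],[30,0,0,0,0]]]}}

```text
time: 11.55
eef_pos: [0.64, -0.0699, 0.2711]
eef_rot: [[-0.177, 0.0, 0.984], [-0.984, -0.0, -0.177], [-0.0, -1.0, 0.0]]
contact_force: [-0.6, -0.2, 0.7]
gripper_width: 0.0303
```

Call:
{"op": "carry_out", "data": {"rows": [[[30,0,0,1,0],[30,0,0,1,0],[30,0,0,1,0],[30,0,0,1,0],[30,0,0,0,0],[30,0,0,0,0],[30,0,0,0,0],[30,0,0,0,0]]]}}

```text
time: 12.35
eef_pos: [0.6439, -0.0706, 0.2712]
eef_rot: [[-0.177, 0.0, 0.984], [-0.984, -0.0, -0.177], [-0.0, -1.0, 0.0]]
contact_force: [-1.2, -1.2, 0.1]
gripper_width: 0.03
```

Call:
{"op": "carry_out", "data": {"rows": [[[30,0,0,1,0],[30,0,0,1,0],[30,0,0,1,0],[30,0,0,1,0],[30,0,0,0,0],[30,0,0,0,0],[30,0,0,0,0],[30,0,0,0,0]]]}}

```text
time: 13.15
eef_pos: [0.6478, -0.0713, 0.2711]
eef_rot: [[-0.177, 0.0, 0.984], [-0.984, -0.0, -0.177], [0.0, -1.0, 0.0]]
contact_force: [-0.9, -0.7, 0.3]
gripper_width: 0.0302
```

Call:
{"op": "carry_out", "data": {"rows": [[[30,0,0,1,0],[30,0,0,1,0],[30,0,0,1,0],[30,0,0,1,0],[30,0,0,0,0],[30,0,0,0,0],[30,0,0,0,0],[30,0,0,0,0]]]}}

```text
time: 13.95
eef_pos: [0.6518, -0.072, 0.2711]
eef_rot: [[-0.177, 0.0, 0.984], [-0.984, 0.0, -0.177], [-0.0, -1.0, 0.0]]
contact_force: [-0.9, 0.1, -1.1]
gripper_width: 0.0299
```

Call:
{"op": "carry_out", "data": {"rows": [[[30,0,0,1,0],[30,0,0,1,0],[30,0,0,1,0],[30,0,0,1,0],[30,0,0,0,0],[30,0,0,0,0],[30,0,0,0,0],[30,0,0,0,0]]]}}

```text
time: 14.75
eef_pos: [0.6557, -0.0726, 0.2712]
eef_rot: [[-0.177, 0.0, 0.984], [-0.984, 0.0, -0.177], [-0.0, -1.0, 0.0]]
contact_force: [-2.3, 0.7, -0.4]
gripper_width: 0.0299
```

Call:
{"op": "carry_out", "data": {"rows": [[[30,0,0,1,0],[30,0,0,1,0],[30,0,0,0.5,0],[30,0,0,0,0],[30,0,0,0,0],[30,0,0,0,0],[30,0,0,0,0],[30,0,0,0,0]]]}}

```text
time: 15.55
eef_pos: [0.6581, -0.0732, 0.2712]
eef_rot: [[-0.177, 0.0, 0.984], [-0.984, 0.0, -0.177], [-0.0, -1.0, 0.0]]
contact_force: [-1.5, 0.6, -0.9]
gripper_width: 0.0302
```

Call:
{"op": "carry_out", "data": {"rows": [[[30,0,0,1,0],[30,0,0,1,0],[30,0,0,1,0],[30,0,0,0.5,0],[30,0,0,0,0],[30,0,0,0,0],[30,0,0,0,0],[30,0,0,0,0]]]}}

```text
time: 16.35
eef_pos: [0.6616, -0.0738, 0.2712]
eef_rot: [[-0.177, 0.0, 0.984], [-0.984, -0.0, -0.177], [0.0, -1.0, 0.0]]
contact_force: [-2.4, 0.1, -2.0]
gripper_width: 0.0297
```

Call:
{"op": "carry_out", "data": {"rows": [[[30,0,0.2,1,0],[30,0,0.2,1,0],[30,0,0.2,1,0],[30,0,0,0,0],[30,0,0,0,0],[30,0,0,0,0],[30,0,0,0,0],[30,0,0,0,0]]]}}

```text
time: 17.15
eef_pos: [0.6646, -0.0743, 0.2706]
eef_rot: [[-0.177, 0.0, 0.984], [-0.984, -0.0, -0.177], [-0.0, -1.0, 0.0]]
contact_force: [-0.4, -0.1, -0.4]
gripper_width: 0.0298
```

Noise only, no stop yet.

Call:
{"op": "carry_out", "data": {"rows": [[[30,0,0.2,1,0],[30,0,0.2,1,0],[30,0,0.2,1,0],[30,0,0.2,1,0],[30,0,0,0,0],[30,0,0,0,0],[30,0,0,0,0],[30,0,0,0,0]]]}}

```text
time: 17.95
eef_pos: [0.6685, -0.075, 0.2697]
eef_rot: [[-0.177, 0.0, 0.984], [-0.984, -0.0, -0.177], [-0.0, -1.0, 0.0]]
contact_force: [-1.2, -0.1, -0.8]
gripper_width: 0.03
```

Call:
{"op": "carry_out", "data": {"rows": [[[30,0,0.2,1,0],[30,0,0.2,1,0],[30,0,0.2,1,0],[30,0,0.2,1,0],[30,0,0,0,0],[30,0,0,0,0],[30,0,0,0,0],[30,0,0,0,0]]]}}

```text
time: 18.75
eef_pos: [0.6725, -0.0757, 0.2689]
eef_rot: [[-0.177, 0.0, 0.984], [-0.984, -0.0, -0.177], [-0.0, -1.0, 0.0]]
contact_force: [-0.6, -0.3, 0.0]
gripper_width: 0.03
```

Call:
{"op": "carry_out", "data": {"rows": [[[30,0,0.2,1,0],[30,0,0.2,1,0],[30,0,0.2,1,0],[30,0,0.2,1,0],[30,0,0,0,0],[30,0,0,0,0],[30,0,0,0,0],[30,0,0,0,0]]]}}

```text
time: 19.55
eef_pos: [0.6764, -0.0764, 0.2681]
eef_rot: [[-0.177, 0.0, 0.984], [-0.984, -0.0, -0.177], [-0.0, -1.0, 0.0]]
contact_force: [0.8, -0.4, 0.2]
gripper_width: 0.0303
```

```bash
python3 - <<'E'
from goto import *
cv2.imwrite("pics/s5.png",vision.grab_frame("side"))
crop("pics/s5.png","pics/s5a.png",150,60,350,210,4)
st()
E
```

```text
19.6 p [ 0.6764 -0.0764  0.2681] F [-0.65 -0.14  0.05] w 0.0299 zyaw -0.178 q [-0.13  0.47  1.47 -0.    1.21  0.05]
```

View pics/s5a.png

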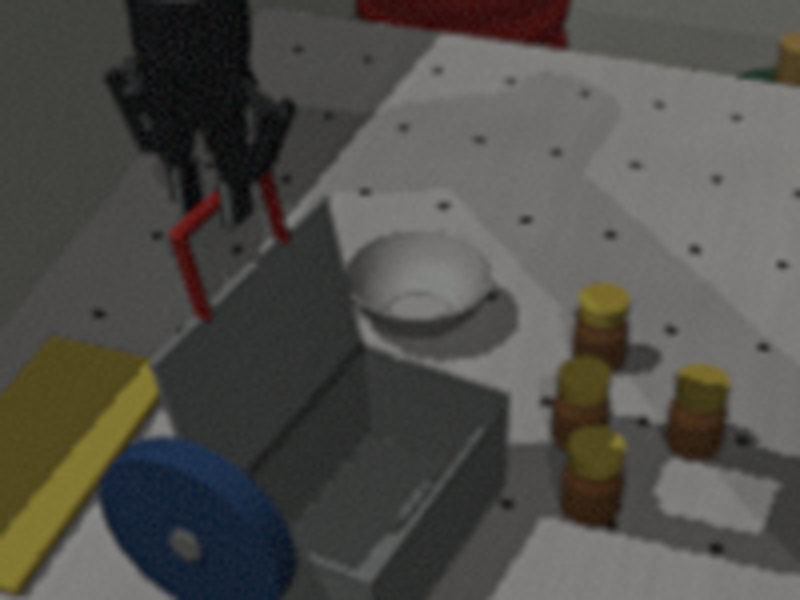

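The bar end is at (177,233) in the crop, so the hinge is at about 1.77 and the finger is still on the bar. I carry on.

Call:
{"op": "carry_out", "data": {"rows": [[[30,0,0.3,1,0],[30,0,0.2,1,0],[30,0,0.3,1,0],[30,0,0.2,1,0],[30,0,0,0,0],[30,0,0,0,0],[30,0,0,0,0],[30,0,0,0,0]]]}}

```text
time: 20.4
eef_pos: [0.6803, -0.0772, 0.2671]
eef_rot: [[-0.177, 0.0, 0.984], [-0.984, -0.0, -0.177], [-0.0, -1.0, 0.0]]
contact_force: [0.1, -1.1, -0.0]
gripper_width: 0.0301
```

Call:
{"op": "carry_out", "data": {"rows": [[[30,0,0.3,1,0],[30,0,0.2,1,0],[30,0,0.3,1,0],[30,0,0.2,1,0],[30,0,0,0,0],[30,0,0,0,0],[30,0,0,0,0],[30,0,0,0,0]]]}}

```text
time: 21.2
eef_pos: [0.6843, -0.0778, 0.2661]
eef_rot: [[-0.177, 0.0, 0.984], [-0.984, -0.0, -0.177], [0.0, -1.0, 0.0]]
contact_force: [-0.3, -0.3, 0.0]
gripper_width: 0.03
```

Call:
{"op": "carry_out", "data": {"rows": [[[30,0,0.3,1,0],[30,0,0.2,1,0],[30,0,0.3,1,0],[30,0,0.2,1,0],[30,0,0,0,0],[30,0,0,0,0],[30,0,0,0,0],[30,0,0,0,0]]]}}

```text
time: 22.0
eef_pos: [0.6882, -0.0785, 0.2651]
eef_rot: [[-0.177, 0.0, 0.984], [-0.984, -0.0, -0.177], [0.0, -1.0, 0.0]]
contact_force: [-0.9, -0.2, -0.2]
gripper_width: 0.0302
```

Call:
{"op": "carry_out", "data": {"rows": [[[30,0,0.3,1,0],[30,0,0.3,1,0],[30,0,0.3,1,0],[30,0,0.3,1,0],[30,0,0,0,0],[30,0,0,0,0],[30,0,0,0,0],[30,0,0,0,0]]]}}

```text
time: 22.8
eef_pos: [0.6921, -0.0793, 0.2639]
eef_rot: [[-0.177, 0.0, 0.984], [-0.984, 0.0, -0.177], [-0.0, -1.0, 0.0]]
contact_force: [-0.5, -1.0, 0.6]
gripper_width: 0.0301
```

Call:
{"op": "carry_out", "data": {"rows": [[[30,0,0.3,1,0],[30,0,0.3,1,0],[30,0,0.3,1,0],[30,0,0.3,1,0],[30,0,0,0,0],[30,0,0,0,0],[30,0,0,0,0],[30,0,0,0,0]]]}}

```text
time: 23.6
eef_pos: [0.6961, -0.08, 0.2627]
eef_rot: [[-0.177, 0.0, 0.984], [-0.984, -0.0, -0.177], [-0.0, -1.0, 0.0]]
contact_force: [-0.2, -0.0, 0.2]
gripper_width: 0.03
```

Call:
{"op": "carry_out", "data": {"rows": [[[30,0,0.3,1,0],[30,0,0.3,1,0],[30,0,0.3,1,0],[30,0,0.3,1,0],[30,0,0,0,0],[30,0,0,0,0],[30,0,0,0,0],[30,0,0,0,0]]]}}

```text
time: 24.4
eef_pos: [0.7, -0.0806, 0.2615]
eef_rot: [[-0.177, 0.0, 0.984], [-0.984, -0.0, -0.177], [-0.0, -1.0, 0.0]]
contact_force: [-0.1, -0.3, -0.3]
gripper_width: 0.0299
```

Call:
{"op": "carry_out", "data": {"rows": [[[30,0,0.3,1,0],[30,0,0.3,1,0],[30,0,0.4,1,0],[30,0,0.3,1,0],[30,0,0,0,0],[30,0,0,0,0],[30,0,0,0,0],[30,0,0,0,0]]]}}

```text
time: 25.2
eef_pos: [0.7037, -0.0814, 0.2602]
eef_rot: [[-0.177, -0.0, 0.984], [-0.984, 0.0, -0.177], [0.0, -1.0, -0.0]]
contact_force: [-4.9, 0.2, 1.7]
gripper_width: 0.0303
```

The force jumped to about 5 N. I hold once to confirm it is the rubber and not hinge friction.

```bash
python3 - <<'E'
from goto import *
for i in range(4):
    f=vision.grab_frame("side");st()
cv2.imwrite("pics/s6.png",f)
crop("pics/s6.png","pics/s6a.png",150,60,350,210,4)
E
```

```text
25.25 p [ 0.7037 -0.0814  0.2602] F [-4.35 -0.28  1.37] w 0.0297 zyaw -0.178 q [-0.13  0.52  1.4   0.    1.22  0.05]
25.3 p [ 0.7037 -0.0814  0.2602] F [-3.96  0.26  2.67] w 0.0299 zyaw -0.178 q [-0.13  0.52  1.4   0.    1.22  0.05]
25.35 p [ 0.7037 -0.0814  0.2602] F [-4.44 -0.24  1.71] w 0.03 zyaw -0.178 q [-0.13  0.52  1.4  -0.    1.22  0.05]
25.4 p [ 0.7037 -0.0814  0.2602] F [-3.91  0.87  1.7 ] w 0.0303 zyaw -0.178 q [-0.13  0.52  1.4  -0.    1.22  0.05]
```

View pics/s6a.png

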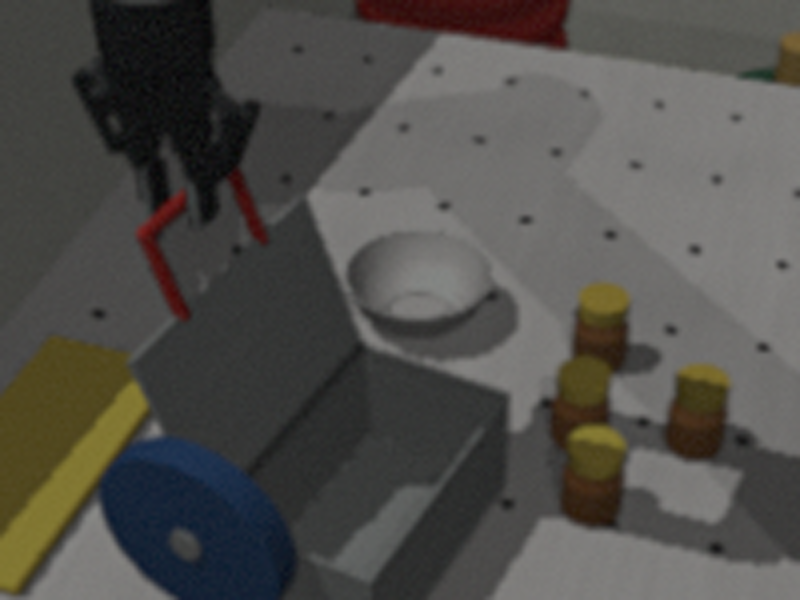

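The force holds at about 4.5 N along the tangent with the hand still, so this is the stop, at a hinge angle of about 1.9. One more millimetre puts it mid-range.

Call:
{"op": "carry_out", "data": {"rows": [[[30,0,0.2,0.5,0],[30,0,0.1,0.5,0],[30,0,0,0,0],[30,0,0,0,0],[30,0,0,0,0],[30,0,0,0,0],[30,0,0,0,0],[30,0,0,0,0]]]}}

```text
time: 26.2
eef_pos: [0.7046, -0.0815, 0.2599]
eef_rot: [[-0.177, -0.001, 0.984], [-0.984, 0.0, -0.177], [0.0, -1.0, -0.001]]
contact_force: [-4.5, 0.3, 2.8]
gripper_width: 0.03
```

Call:
{"op": "carry_out", "data": {"rows": [[[40,0,0,0,0],[50,0,0,0,0],[60,0,0,0,0],[60,0,0,0,0],[60,0,-10,0,0],[60,0,-30,0,0],[60,0,-30,0,0],[60,0,0,0,0]]]}}

```text
time: 27.0
eef_pos: [0.7073, -0.0819, 0.3363]
eef_rot: [[-0.177, 0.009, 0.984], [-0.984, -0.001, -0.177], [-0.0, -1.0, 0.009]]
contact_force: [0.8, -0.1, 1.0]
gripper_width: 0.0599
```

```bash
python3 - <<'E'
from goto import *
from fit import *
st()
cv2.imwrite("pics/s7.png",vision.grab_frame("side"))
crop("pics/s7.png","pics/s7a.png",150,60,350,210,4)
q=json.load(open("q.json"))
for a in (1.85,1.87,1.89,1.91,1.93,1.95): print(a,proj("side",W(L((-192,50,3),a),q)).round(1).ravel(),end=";")
R=rel([.4425,-.3275,.2]);print(R, W((0,0,0),q))
E
```

```text
27.0 p [ 0.7073 -0.0819  0.3363] F [ 0.77 -0.06  1.04] w 0.0599 zyaw -0.178 q [-0.13  0.46  1.32  0.    1.35  0.05]
1.85 [189.6 117.7];1.87 [188.5 117.7];1.89 [187.4 117.8];1.91 [186.3 117.8];1.93 [185.3 117.9];1.95 [184.3 118. ];[ 288.6  132.3 -216.9] [ 0.56490929 -0.05624173  0.        ]
```

View pics/s7a.png

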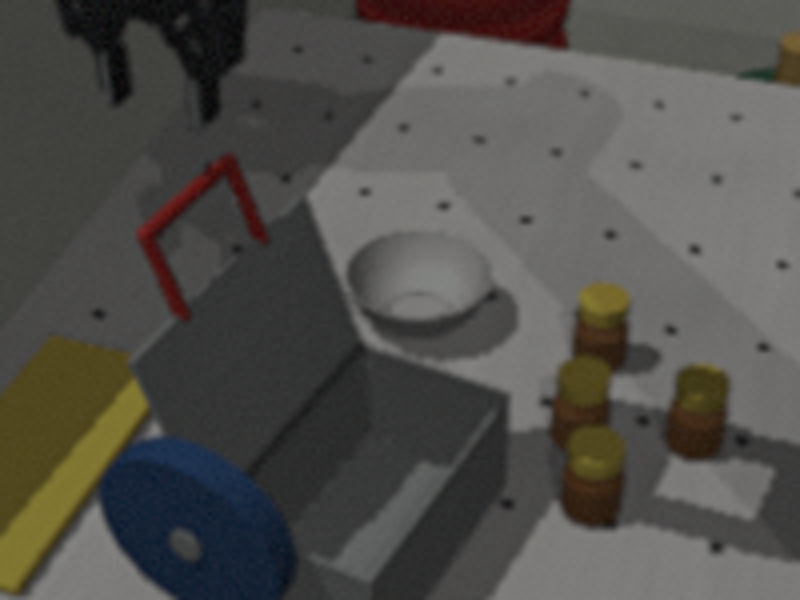

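The lid stayed put: the bar end is still at (148,235) in the crop. Now for the jar.

Call:
{"op": "carry_out", "data": {"rows": [[[60,20,-5,-15,0],[60,36,0,-27,0],[60,36,0,-27,0],[60,36,0,-27,0],[80,36,0,-27,0],[80,36,0,-27,0],[80,36,0,-27,0],[80,36,20,-27,0]]]}}

```text
time: 27.85
eef_pos: [0.4554, -0.3148, 0.3167]
eef_rot: [[-0.177, 0.004, 0.984], [-0.984, -0.003, -0.177], [0.002, -1.0, 0.004]]
contact_force: [0.8, -1.3, -0.0]
gripper_width: 0.0799
```

```bash
python3 - <<'E'
from goto import *
st();print(rel([.4425,-.3275,.11]))
E
```

```text
27.85 p [ 0.4554 -0.3148  0.3167] F [ 0.82 -1.34 -0.01] w 0.0799 zyaw -0.1777 q [-0.63  0.23  1.71 -0.    1.21 -0.45]
[ 14.4 206.7 -11.3]
```

Call:
{"op": "carry_out", "data": {"rows": [[[80,16,20,-12.5,0],[80,0,40,0,0],[80,0,40,0,0],[80,0,40,0,0],[80,0,40,0,0],[80,0,15,0,0],[80,0,0,0,0],[80,0,0,0,0]]]}}

```text
time: 28.65
eef_pos: [0.4408, -0.3267, 0.1199]
eef_rot: [[-0.177, -0.0, 0.984], [-0.984, 0.0, -0.177], [-0.0, -1.0, -0.0]]
contact_force: [0.7, 0.6, -0.4]
gripper_width: 0.0798
```

```bash
python3 - <<'E'
from goto import *
cv2.imwrite("pics/s8.png",vision.grab_frame("side"));cv2.imwrite("pics/t8.png",vision.grab_frame("top"))
crop("pics/s8.png","pics/s8a.png",220,60,370,172,5)
crop("pics/t8.png","pics/t8a.png",280,110,430,222,5)
st();print(rel([.4425,-.3275,.02]))
E
```

```text
28.75 p [ 0.4415 -0.3272  0.1212] F [-0.04 -0.42  0.09] w 0.08 zyaw -0.178 q [-0.66  0.47  1.87  0.    0.8  -0.48]
[ -0.  101.2   0.8]
```

View pics/s8a.png

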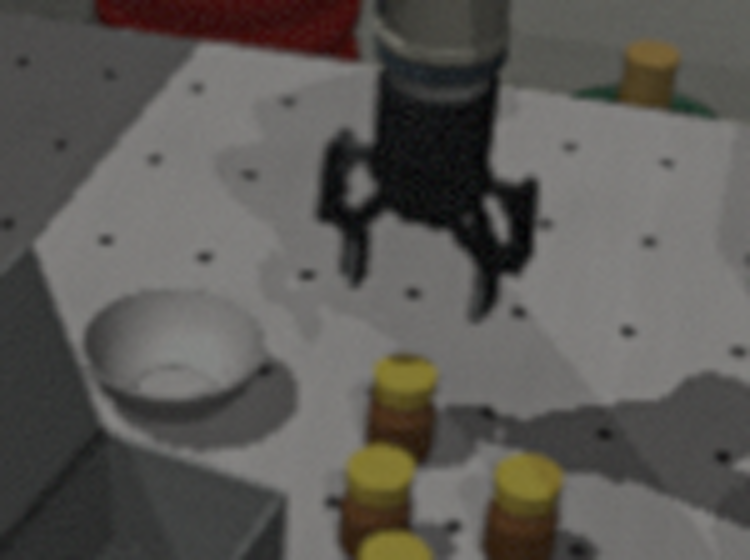

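View pics/t8a.png

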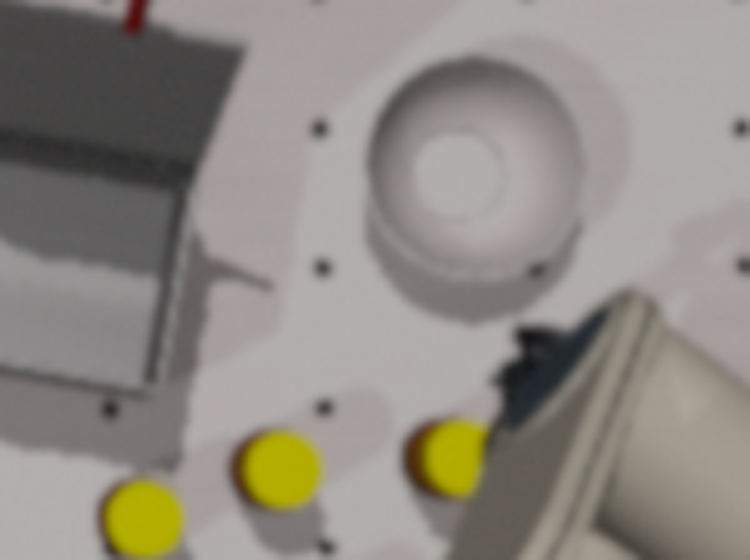

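The chosen jar's cap is at (455,458) in the top crop and (405,380) in the side crop, directly below the open fingers. The neighbouring jars and the bowl are clear, so I descend.

Call:
{"op": "carry_out", "data": {"rows": [[[80,0,25,0.8,0],[80,0,25,0,0],[80,0,25,0,0],[80,0,20,0,0],[80,0,6,0,0],[80,0,0,0,0],[80,0,0,0,0],[80,0,0,0,0]]]}}

```text
time: 29.55
eef_pos: [0.4424, -0.3274, 0.0203]
eef_rot: [[-0.177, 0.002, 0.984], [-0.984, -0.001, -0.177], [0.001, -1.0, 0.002]]
contact_force: [-0.5, -0.4, 1.1]
gripper_width: 0.0801
```

```bash
python3 - <<'E'
from goto import *
cv2.imwrite("pics/s9.png",vision.grab_frame("side"))
crop("pics/s9.png","pics/s9a.png",240,90,360,180,6)
st()
E
```

```text
29.6 p [ 0.4423 -0.3274  0.0202] F [-0.19  0.17  0.72] w 0.08 zyaw -0.178 q [-0.66  0.64  1.89  0.    0.6  -0.48]
```

View pics/s9a.png

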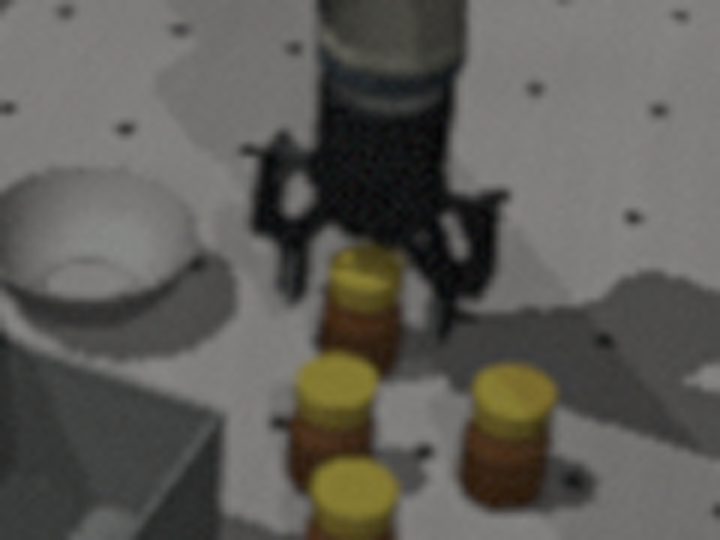

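The fingers straddle the jar at (362,310), centred. I grip it.

Call:
{"op": "carry_out", "data": {"rows": [[[40,0,0,0,0],[40,0,0,0,0],[40,0,0,0,0],[40,0,0,0,0],[40,0,0,0,0],[40,0,0,0,0],[40,0,0,0,0],[40,0,0,0,0]]], "grip_force": 40}}

```text
time: 30.4
eef_pos: [0.442, -0.3271, 0.0198]
eef_rot: [[-0.177, 0.001, 0.984], [-0.984, -0.001, -0.177], [0.001, -1.0, 0.001]]
contact_force: [-1.0, 1.2, 7.4]
gripper_width: 0.048
```

Call:
{"op": "carry_out", "data": {"rows": [[[40,0,-5,0,0],[40,0,-15,0,0],[40,0,-30,0,0],[40,0,-35,0,0],[40,0,-35,0,0],[40,0,-30,0,0],[40,0,-20,0,0],[40,0,-10,0,0]]]}}

```text
time: 31.2
eef_pos: [0.4421, -0.3273, 0.2019]
eef_rot: [[-0.177, 0.003, 0.984], [-0.984, -0.002, -0.177], [0.002, -1.0, 0.003]]
contact_force: [-0.9, 0.6, -1.0]
gripper_width: 0.0484
```

```bash
python3 - <<'E'
from goto import *
cv2.imwrite("pics/s10.png",vision.grab_frame("side"))
crop("pics/s10.png","pics/s10a.png",240,40,360,130,6)
st()
E
```

```text
31.25 p [ 0.4424 -0.3275  0.2022] F [ 0.43 -0.12  0.06] w 0.0481 zyaw -0.178 q [-0.66  0.35  1.82  0.    0.97 -0.48]
```

View pics/s10a.png

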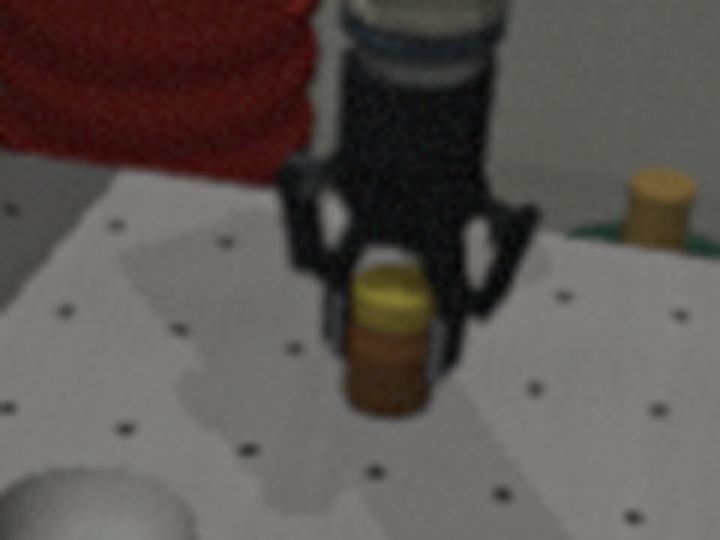

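The jar is held upright, with its base about 20 mm below the fingertips. I turn the jaws so they will lie along the box's long side, then move over the box.

Call:
{"op": "carry_out", "data": {"rows": [[[40,0,0,0,0.143],[40,0,0,0,0.143],[40,0,0,0,0.143],[40,0,0,0,0.143],[40,0,0,0,0.143],[40,0,0,0,0.143],[40,0,0,0,0.143],[40,0,0,0,0.143]]]}}

```text
time: 32.05
eef_pos: [0.4408, -0.3262, 0.1978]
eef_rot: [[-0.971, -0.002, 0.24], [-0.241, 0.001, -0.971], [0.001, -1.0, -0.002]]
contact_force: [0.9, -0.5, -1.6]
gripper_width: 0.0481
```

Call:
{"op": "carry_out", "data": {"rows": [[[40,0,0,0,0.143],[40,0,0,0,0.143],[40,0,0,0,0.141],[40,-7,0,-29,0],[40,-7,0,-29,0],[40,-7,0,-29,0],[40,-7,0,-29,0],[40,-7,0,-29,0]]]}}

```text
time: 32.85
eef_pos: [0.5012, -0.1889, 0.1979]
eef_rot: [[-0.984, -0.002, -0.177], [0.177, 0.001, -0.984], [0.002, -1.0, -0.0]]
contact_force: [0.0, -0.4, -1.1]
gripper_width: 0.0482
```

```bash
python3 - <<'E'
from goto import *
st();print(rel([.565,-.0562,.2]))
E
```

```text
32.85 p [ 0.5012 -0.1889  0.1979] F [ 0.03 -0.38 -1.09] w 0.0482 zyaw -1.7492 q [-0.38  0.34  1.85  0.    0.95  1.37]
[ -39.2   -2.1 -141.9]
```

Call:
{"op": "carry_out", "data": {"rows": [[[40,-8,0,-29,0],[40,-8,0,-29,0],[40,-8,0,-29,0],[40,-8,0,-29,0],[40,-5,0,-20,0],[40,0,0,0,0],[40,0,0,0,0],[40,0,0,0,0]]]}}

```text
time: 33.65
eef_pos: [0.5614, -0.0636, 0.1983]
eef_rot: [[-0.984, -0.001, -0.178], [0.178, -0.0, -0.984], [0.001, -1.0, 0.0]]
contact_force: [-0.1, -0.4, -1.0]
gripper_width: 0.0481
```

```bash
python3 - <<'E'
from goto import *
cv2.imwrite("pics/s11.png",vision.grab_frame("side"))
crop("pics/s11.png","pics/s11a.png",150,40,300,152,5)
st();print(rel([.565,-.0562,.03]))
E
```

```text
33.7 p [ 0.5615 -0.0638  0.1985] F [ 0.26 -0.38 -2.19] w 0.0482 zyaw -1.75 q [-0.13  0.38  1.79 -0.    0.98  1.62]
[ -2.3 168.5  -8.2]
```

View pics/s11a.png

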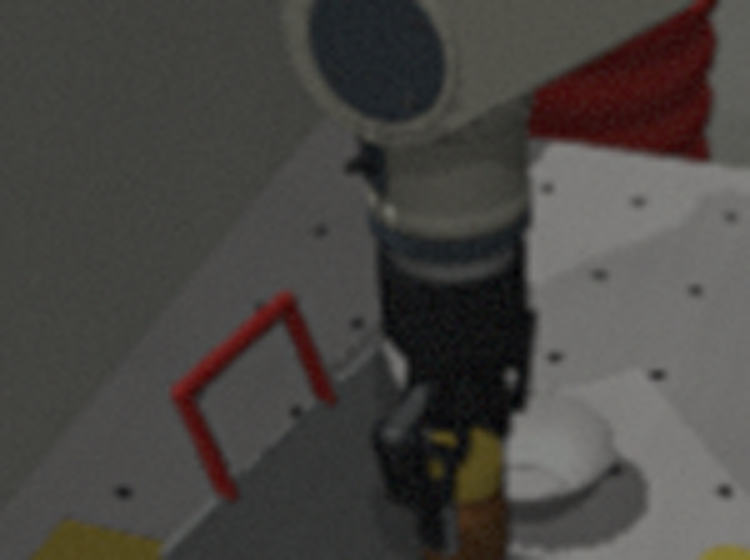

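The jar hangs upright over the box opening, and the lid handle at (180,390) in the crop is clear of the wrist. I descend, keeping about 8 mm towards the front for lid clearance.

Call:
{"op": "carry_out", "data": {"rows": [[[40,3,10,-4,0],[40,3,20,-4,0],[40,0,25,0,0],[40,0,25,0,0],[40,0,20,0,0],[40,0,10,0,0],[40,0,0,0,0],[40,0,0,0,0]]]}}

```text
time: 34.5
eef_pos: [0.5579, -0.0543, 0.0892]
eef_rot: [[-0.984, 0.0, -0.178], [0.178, -0.0, -0.984], [-0.0, -1.0, -0.0]]
contact_force: [1.0, 0.4, -1.6]
gripper_width: 0.0483
```

```bash
python3 - <<'E'
from goto import *
cv2.imwrite("pics/s12.png",vision.grab_frame("side"))
crop("pics/s12.png","pics/s12a.png",150,60,300,210,4)
st();print(rel([.565,-.0562,.024]))
E
```

```text
34.55 p [ 0.5584 -0.0543  0.0897] F [-0.07  0.64 -0.38] w 0.0482 zyaw -1.7493 q [-0.12  0.53  1.86  0.    0.75  1.63]
[-6.8 65.7  0.7]
```

View pics/s12a.png

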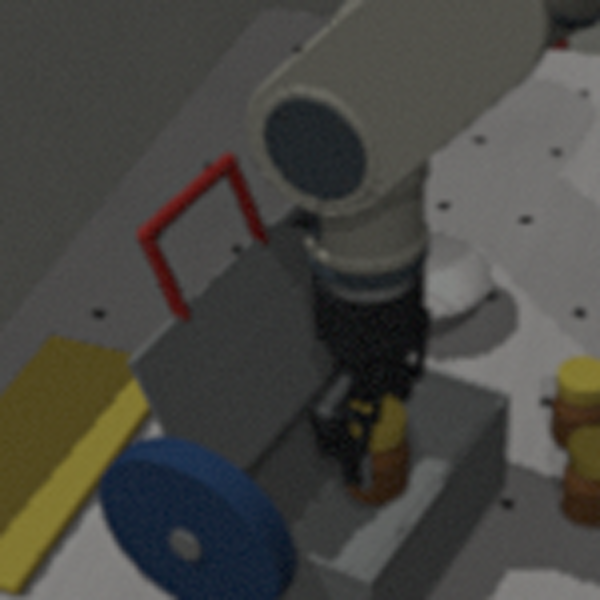

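The lid handle has not moved (corner at (148,235)), and the jar is inside the walls. I descend further, ending slowly.

Call:
{"op": "carry_out", "data": {"rows": [[[40,0,12,0,0],[40,0,14,0,0],[40,0,14,0,0],[40,0,10,0,0],[40,0,6,0,0],[40,0,4,0,0],[40,0,0,0,0],[40,0,0,0,0]]]}}

```text
time: 35.35
eef_pos: [0.5579, -0.0541, 0.0291]
eef_rot: [[-0.984, 0.0, -0.177], [0.177, -0.0, -0.984], [-0.0, -1.0, -0.0]]
contact_force: [-0.4, -0.3, -1.4]
gripper_width: 0.0485
```

```bash
python3 - <<'E'
from goto import *
st()
E
```

```text
35.35 p [ 0.5579 -0.0541  0.0291] F [-0.42 -0.31 -1.37] w 0.0485 zyaw -1.749 q [-0.12  0.63  1.87 -0.    0.64  1.63]
```

Call:
{"op": "carry_out", "data": {"rows": [[[40,0,0.5,0,0],[40,0,0.5,0,0],[40,0,0.5,0,0],[40,0,0.5,0,0],[40,0,0.5,0,0],[40,0,0.5,0,0],[40,0,0.5,0,0],[40,0,0,0,0]]]}}

```text
time: 36.15
eef_pos: [0.5576, -0.054, 0.0253]
eef_rot: [[-0.984, -0.0, -0.177], [0.177, 0.0, -0.984], [0.0, -1.0, 0.0]]
contact_force: [-0.2, -0.6, -2.1]
gripper_width: 0.0483
```

Call:
{"op": "carry_out", "data": {"rows": [[[40,0,0.3,0,0],[40,0,0.3,0,0],[40,0,0.3,0,0],[40,0,0,0,0],[40,0,0,0,0],[40,0,0,0,0],[40,0,0,0,0],[40,0,0,0,0]]]}}

```text
time: 36.95
eef_pos: [0.5577, -0.0541, 0.0245]
eef_rot: [[-0.984, 0.0, -0.177], [0.177, 0.0, -0.984], [-0.0, -1.0, -0.0]]
contact_force: [0.5, -0.2, -1.7]
gripper_width: 0.0484
```

Call:
{"op": "carry_out", "data": {"rows": [[[40,0,0.3,0,0],[40,0,0.3,0,0],[40,0,0.2,0,0],[40,0,0,0,0],[40,0,0,0,0],[40,0,0,0,0],[40,0,0,0,0],[40,0,0,0,0]]]}}

```text
time: 37.75
eef_pos: [0.5578, -0.0541, 0.0238]
eef_rot: [[-0.984, 0.0, -0.177], [0.177, 0.0, -0.984], [-0.0, -1.0, -0.0]]
contact_force: [-0.7, -0.4, 1.4]
gripper_width: 0.0478
```

The load went from -1.7 to +1.4 N at the expected height, so the jar is on the floor. I open the fingers and let go.

Call:
{"op": "carry_out", "data": {"rows": [[[52,0,0,0,0],[58,0,0,0,0],[64,0,0,0,0],[70,0,0,0,0],[70,0,0,0,0],[70,0,0,0,0],[70,0,0,0,0],[70,0,0,0,0]]]}}

```text
time: 38.55
eef_pos: [0.5577, -0.0541, 0.0237]
eef_rot: [[-0.984, -0.0, -0.177], [0.177, 0.0, -0.984], [0.0, -1.0, -0.0]]
contact_force: [-0.1, 0.2, 0.1]
gripper_width: 0.0699
```

Call:
{"op": "carry_out", "data": {"rows": [[[70,0,-5,0,0],[70,0,-15,0,0],[70,0,-30,0,0],[70,0,-35,0,0],[70,0,-35,0,0],[70,0,-35,0,0],[70,0,-30,0,0],[70,0,-10,0,0]]]}}

```text
time: 39.35
eef_pos: [0.5594, -0.0543, 0.2233]
eef_rot: [[-0.984, 0.007, -0.177], [0.177, -0.001, -0.984], [-0.007, -1.0, -0.0]]
contact_force: [0.5, 0.5, 0.0]
gripper_width: 0.0704
```

Call:
{"op": "carry_out", "data": {"rows": [[[70,10,0,20,0],[70,10,0,35,0],[70,10,0,35,0],[70,10,0,35,0],[70,10,0,35,0],[70,10,0,35,0],[70,10,0,20,0],[70,0,0,0,0]]]}}

```text
time: 40.15
eef_pos: [0.4489, -0.2549, 0.2185]
eef_rot: [[-0.984, -0.001, -0.18], [0.18, 0.0, -0.984], [0.001, -1.0, 0.0]]
contact_force: [-0.0, 0.3, 0.6]
gripper_width: 0.0698
```

```bash
python3 - <<'E'
from goto import *
cv2.imwrite("pics/s13.png",vision.grab_frame("side"));cv2.imwrite("pics/t13.png",vision.grab_frame("top"))
crop("pics/s13.png","pics/s13a.png",150,60,350,210,4)
crop("pics/t13.png","pics/t13a.png",200,70,400,220,4)
st()
E
```

```text
40.25 p [ 0.4503 -0.2532  0.2186] F [ 0.27  0.04 -0.11] w 0.0699 zyaw -1.7504 q [-0.54  0.28  1.88  0.    0.98  1.21]
```

View pics/s13a.png

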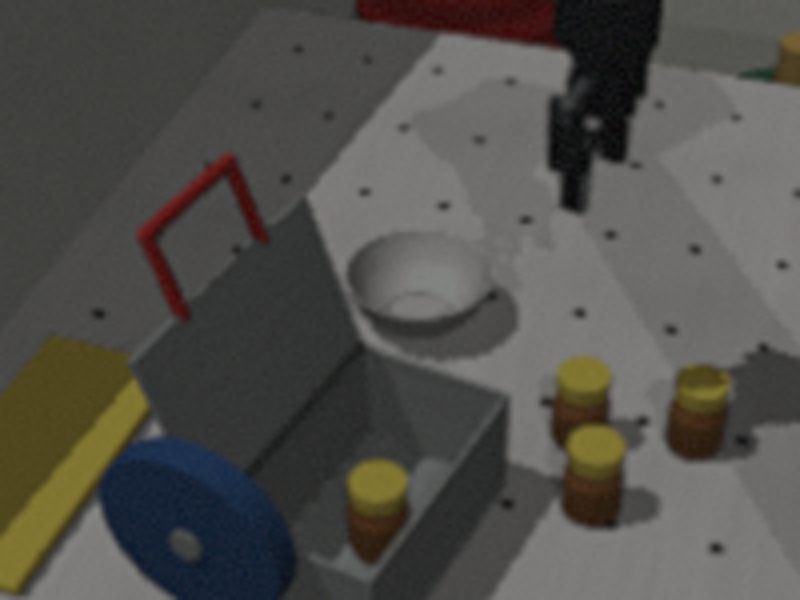

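View pics/t13a.png

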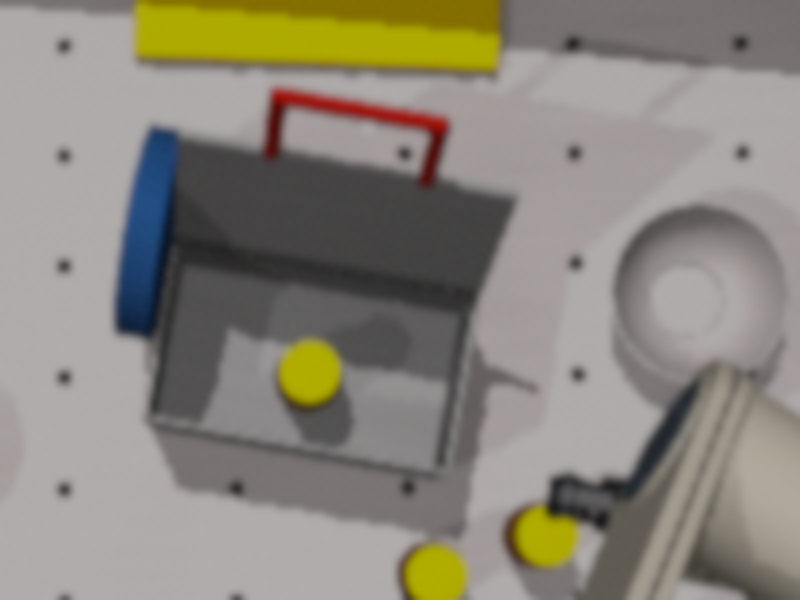

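The side crop shows the jar upright in the box at (377,505) and the lid handle corner unchanged at (148,235). The top crop shows the jar's cap centred at (310,372), the bowl where it was, and the gripper clear of everything. I hand in.

```bash
python3 -c "
from cell import r
print(r.hand_in())"
```

```text
the job is handed in; nothing more can be done
None
```

The lid is open against its stop, the sugar jar stands upright on the floor of the box, and I handed the job in at about 40 s; no verdict was reported.

- **Lid:** I swung it by the red handle to about 1.28 rad, then felt forward with one finger, mostly in 4 mm steps. It met the stop at about 1.9 rad. I held roughly 5 N there, pressing steadily with the hand still, and let go. In later pictures the handle had not moved.
- **Jar:** I took the look-alike farthest to the robot's right, lowered it until the wrist force rose by about 3 N at the floor height, and released it.
- **Last checks:** The pictures showed the jar upright inside the walls, the bowl where it was and the gripper clear. I did not look again at the mortar, but the arm never went near it.
- **Disagreements:** Force readings scattered by about 1 N. While lifting the gripped lid, a small error in my arc briefly gave about 19 N at the wrist, well before the stop; I corrected it on the next move.

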